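# Set the reader and preset the sample valve at two turns open

## Task

Prepare the sample valve on the desk for its flow reading. First turn the reader's dial so that its white pointer line points at the long mark on its scale; then turn the valve's hand wheel clockwise until it is fully closed against its stop, and open it again (anticlockwise) by exactly two full turns. Finish with the wheel's upright crank handle still gripped between the fingers and the wheel held still there: do not let go at the end, and leave the flask, the pipe tee and the caliper where they are.

Things in the scene. Friction and masses are not known exactly. Their poses are not given: they have to be found in the camera images.
- valve (a joint): Opening of the valve's hand wheel in rad, counted over several turns: 0 = fully closed against the stop, grows as the wheel turns anticlockwise seen from above (two turns open = 12.57), far stop at 25.1. Friction about 0.1 N m; the wheel stays where it is left and does not rise or sink. It starts between 1 and 5.
- wheel_hub (a point): Top of the hub of the grey three-spoke hand wheel, on the wheel's vertical axis, 158 mm above the desk. The wheel (rim 124 mm across outside, from 141 to 155 mm above the desk) lies level on top of a brass valve body on a pipe 210 mm long, which is fixed to the desk on a steel foot 130 x 160 mm. Its x axis turns with the wheel and points at the crank handle.
- crank_mid (a point): Middle of the black upright crank handle on the wheel's rim, 55 mm from the wheel's axis: a cylinder 20 mm in diameter and 48 mm tall, from 157 to 205 mm above the desk, this point 181 mm above the desk. It spins freely on its own vertical pin, so a gripper may hold it and carry it round the circle without turning itself. It is the only thing standing up on the wheel.
- dial (a joint): Angle of the reader's dial in rad: grows as it turns clockwise seen from above, from 0 to 4.71; the long mark is at 1.885. It stays where it is left (friction about 0.03 N m). It starts between 0.5 and 1.1.
- dial_grip (a point): On the vertical axis of the dial, inside its grip bar, 96 mm above the desk. The grip bar is 46 mm long, 14 mm wide and stands from 78 to 108 mm above the desk on a round skirt 56 mm across (70 to 78 mm above the desk). Its x axis lies along the bar and points to the end with the white pointer line (line on top, 20 mm long, from near the axis to that end). The dial sits on the flat top of the reader.
- long_mark (a point): Middle of the long thick mark of the dial's scale, printed on top of the reader 44 mm from the dial's axis, 70 mm above the desk; the other ten marks are short and thin, 0.47 rad apart.
- reader: Off-white plastic bench reader, a box 150 x 130 x 70 mm fixed to the desk, origin at the centre of its underside; the dial's axis is 5 mm along its x from there.
- flask: Bystander: dark steel drinking flask with a bright steel cap, 64 mm in diameter, 190 mm tall, standing; origin at the centre of its underside. Leave alone.
- tee: Bystander: loose steel pipe tee, 34 mm in diameter, 100 mm along its y and a 50 mm branch along its x, lying; origin under the crossing. Leave alone.
- caliper: Bystander: steel dial caliper, 220 mm along its y, 16 mm thick at most, lying flat; origin on the underside of its beam. Leave alone.
Not all that is in view belongs to the job. Of the things shaped like the reader, the white one is meant.

How it is judged:
By the outcome, as a careful person would: the job done as asked, in the order asked, and still so for the second after the job is handed in, while the arm keeps its last pose, push and grip.
It also fails if it takes over 72 s, if anything falls off the work surface, if the arm or the gripper's body presses on something with over 40 N, if the wrist force passes 120 N, or if a joint passes its speed limit or range.

## Robot

A 7-joint arm with a two-finger parallel gripper is mounted at the origin on the work surface. World frame = base frame: x ahead of the robot, y to its left, z up, the work surface at z = 0. Lengths are in m, angles in degrees, forces in N, time in s.
With the tool pointing down it reaches from about 0.4 to 0.9 m from the base axis. Payload 5.5 kg.
Tool frame: the origin (TCP) lies between the finger pads; the fingertips stand 8 mm ahead of it and the grasp point (between the pads) lies 11 mm behind it (r.tcp_to_tips is the y of the fingertips in the tool frame, in m); y points along the fingers, x is the direction in which the jaws open and shut, and the axes are right-handed (so a half turn about y gives the same grasp; the last joint's range is limited). The gripper opens to 85 mm and grips with 20 to 120 N. Pads are 22 mm wide; open, the fingers measure 114 mm over their backs; the gripper's body (76 mm by 85 mm) begins 54 mm behind the grasp point. The pads swing forward as they close: fully open they stand 13 mm farther back than shut.
Start: joints at [-55.279, 28.699, -24.465, 88.831, 12.651, 65.22, -12.049], TCP at [0.218, 0.612, 0.239] pointing down, gripper open.
Joint ranges: [-164.97, 164.97], [-17.58, 116.51], [-87.97, 89.64], [11.32, 138.91], [-80.73, 260.73], [10.89, 115.49], [-147.41, 147.41]. Speed limits (degrees/s): [147.25, 147.25, 180, 180, 180, 180, 180].

## Interface

Orientations are given as [roll, pitch, yaw] about the fixed x, y, z axes, in that order (R = Rz(yaw) Ry(pitch) Rx(roll)).
In Python, from bench import r gives the robot as it stands.
- The arm moves only by the shell command python3 -m inch 'ROWS' [OPENING] [FORCE]. ROWS is a JSON object of lists of equal length, an entry for each row: "linear": the shift along the tool's x, y, z in mm, a list of three; "spin": the turn about the tool's y in rad. In form: {"linear": [[dx, dy, dz], ...], "spin": [spin, ...]}. A call has 1 to 20 rows; each row is the pose to reach, as a shift and turn from the pose commanded when the call began, along the tool's axes at that moment; what a row does not reach only later rows make up. A row lasts 1/10 s, in which the tool goes at most 50 mm and 8.59 degrees, less where a joint would pass 70% of its speed; a pose out of reach is approached as far as the arm can. A call with a gripper value outside its range is refused whole. OPENING is the closure, from 0 (fully open) to 1 (shut), set as the call begins (- or left out, the last holds). The fingers move at their own pace and stop on an object; FORCE is the grip in N (left out, the last holds). Time passes only in rows, so rows that repeat a pose let the fingers close. It gives the time, the measured TCP pose, the force and the opening at its end, in the units of the state.
- r.get_state(): the state, without advancing time (a new reading comes with each control period).
- r.read_camera(name): name is "side" or "top" or "wrist"; returns a dict with "pixels" (384x512x3 uint8, blue, green, red), "mtx" (3x3 intrinsics, pixels), "cam_to_world" (4x4, takes a point from camera to world coordinates); the wrist camera has in their place "hand_eye" (4x4, takes a point from camera to tool coordinates, whose origin is the TCP and whose axes are the tool frame's). Camera axes: x right, y up, looking along -z (the intrinsics and any distortion apply to the point x, -y, -z); pixel columns grow to the right and rows downward; lengths in m; the calibration is good to about 2 mm. A picture is of the moment at which its call begins: read the wrist's pose just before it. There is no depth.
- r.job_done(): hands the job in, once; it reports no verdict.
Trained networks look in the newest picture that a camera, given by its name, has taken for a name from the list of things; names that differ only in an ending like _2 or _b are one class to them, and where a whole thing is asked for, a point or a joint stands for the part that bears it (a point fixed in the world has none). Each returns a list of dicts, best first, with "confidence" (0 to 1); they miss things now and then, are a little off and sometimes report something else, mostly with a low value. They report only what shows in the picture. A call takes as long as a camera call. They do not tell look-alikes from the thing itself.
- r.recognise(camera, name): "centre" ([column, row] in pixels, amid what is visible of it).
- r.cut_out(camera, name): "mask" (384x512 bool, what is visible of it) and "centre" ([column, row] in pixels, amid what is visible of it).
- r.landmark_of(camera, name): "centre" ([column, row] in pixels: a listed point, or the origin of a listed thing).
The state is a dict: "time_s": time; "joint_pos": joint angles; "joint_velocities": joint speeds; "joint_torque": joint torques, N m; "tool_pos": TCP position; "ee_rot": TCP orientation; "force": force on the tool from outside, world axes, zero at the start; "torque": the same for the moment, N m; "opening": finger opening in m.
Only numpy, scipy, OpenCV 4.12 (cv2) and the standard library are available. Lean on these libraries where they do the work, as an engineer would, in place of code of your own. Each camera call takes 0.05 s, during which the arm holds its last target.

## Working session

There is one attempt and no reset: what is moved stays moved. The work goes in short steps, Python scripts to look and compute and a shell command to move; the robot and the scene stay as the last step left them, time stands still between calls to the robot, and variables do not carry over. Pictures are saved under pics/ and viewed, and the job is handed in when it is done.

```bash
ls; mkdir -p pics; python3 - <<'E'
from bench import r
import cv2
s=r.get_state()
for k in s: print(k,s[k])
print(r.tcp_to_tips)
for c in ["side","top","wrist"]:
    d=r.read_camera(c); cv2.imwrite(f"pics/{c}0.png",d["pixels"]); print(c,{k:v for k,v in d.items() if k!="pixels"})
    for n in ["wheel_hub","crank_mid","dial_grip","long_mark","reader","flask","tee","caliper"]:
        print(n,[(x["centre"],round(x["confidence"],2)) for x in r.landmark_of(c,n)])
E
```

```text
pics
time_s 0.0
joint_pos [-55.27883876  28.75481731 -24.45216826  88.89288121  12.65231406
  65.22226317 -12.05100029]
joint_velocities [-0.18764951 -0.01330741 -0.00026743 -0.09027665 -0.09952502  0.07862892
 -0.03370608]
joint_torque [-6.33029267e-04 -5.69513726e+01 -5.81680566e+00 -2.80942994e+01
  1.05116548e-02  1.18926511e-02  3.12192107e-06]
tool_pos [0.21830662 0.61149338 0.23823628]
ee_rot [-89.9983996    0.11619188  70.36037043]
force [-0.93220922 -0.68467746  0.20149299]
torque [ 0.00640676 -0.00423353 -0.00027057]
opening 0.0852439218566228
0.008
side {'mtx': array([[436.41762611,   0.        , 264.30449068],
       [  0.        , 436.41762611, 198.96239027],
       [  0.        ,   0.        ,   1.        ]]), 'cam_to_world': array([[ 0.97846985,  0.14004404, -0.15160612,  0.34204504],
       [-0.20522925,  0.58240996, -0.78656188, -0.94193216],
       [-0.0218564 ,  0.8007411 ,  0.59861172,  0.81757206],
       [ 0.        ,  0.        ,  0.        ,  1.        ]])}
wheel_hub [([259.3, 150.3], 0.83), ([259.1, 152.1], 0.28)]
crank_mid [([257.5, 150.8], 0.66)]
dial_grip 
[... 1240 characters left out ...]
.94)]
tee [([383.5, 184.6], 0.85)]
caliper [([285.6, 144.3], 0.74)]
wrist {'mtx': array([[309.60660581,   0.        , 256.2197824 ],
       [  0.        , 309.60660581, 195.02074048],
       [  0.        ,   0.        ,   1.        ]]), 'hand_eye': array([[ 9.99999918e-01,  7.44274617e-05, -3.99188530e-04,
        -2.32110100e-04],
       [-4.02232898e-04,  3.16340661e-01, -9.48645574e-01,
        -1.34647162e-01],
       [ 5.56742814e-05,  9.48645656e-01,  3.16340665e-01,
         8.19044261e-02],
       [ 0.00000000e+00,  0.00000000e+00,  0.00000000e+00,
         1.00000000e+00]])}
wheel_hub []
crank_mid []
dial_grip []
long_mark []
reader [([22.3, 307.1], 0.81)]
flask []
tee []
caliper []
```

View pics/side0.png

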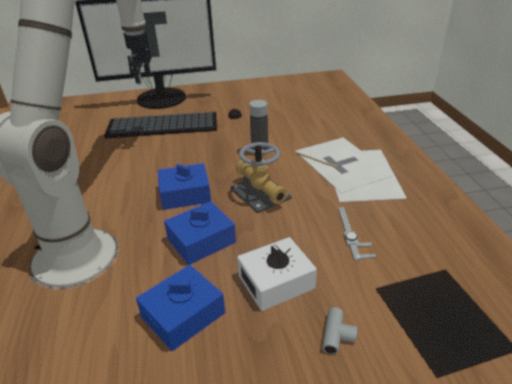

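View pics/top0.png

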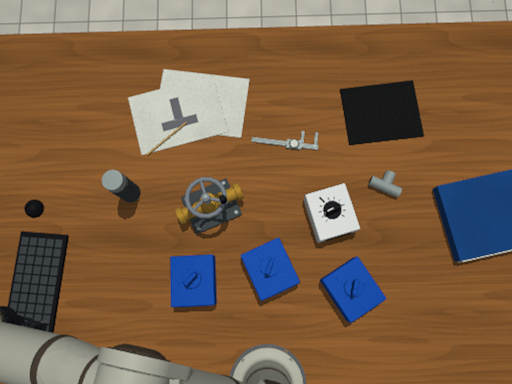

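View pics/wrist0.png

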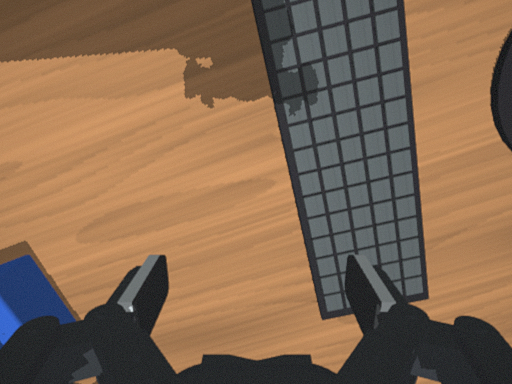

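Candidates shaped like the reader in the top view are blue (193,281), blue (270,268), blue (352,290) and white (332,212). The white one fits the description. I'll confirm it in a crop and compute positions.

```bash
cat > h.py <<'E'
import numpy as np, cv2
from bench import r
from scipy.spatial.transform import Rotation as R
def T_tool():
    s=r.get_state(); T=np.eye(4)
    T[:3,:3]=R.from_euler('xyz',s['ee_rot'],degrees=True).as_matrix(); T[:3,3]=s['tool_pos']; return T
def read(c):
    T=T_tool(); d=r.read_camera(c)
    d['c2w']=d['cam_to_world'] if 'cam_to_world' in d else T@d['hand_eye']; return d
def at_z(d,px,z):
    K=d['mtx']; u=np.array([(px[0]-K[0,2])/K[0,0],-(px[1]-K[1,2])/K[1,1],-1.])
    v=d['c2w'][:3,:3]@u; o=d['c2w'][:3,3]; return o+v*(z-o[2])/v[2]
def proj(d,p):
    q=np.linalg.inv(d['c2w'])@np.r_[p,1]; K=d['mtx']
    return np.array([K[0,0]*q[0]/-q[2]+K[0,2],K[1,1]*-q[1]/-q[2]+K[1,2]])
def lm(c,n): return [(x["centre"],round(x["confidence"],2)) for x in r.landmark_of(c,n)]
def show(name,im,x0,y0,x1,y1,k):
    cv2.imwrite(f"pics/{name}.png",cv2.resize(im[y0:y1,x0:x1],None,fx=k,fy=k,interpolation=cv2.INTER_CUBIC))
E
python3 - <<'E'
from h import *
d=read("top"); s=read("side")
show("top_reader",d["pixels"],290,170,380,260,6)
show("top_valve",d["pixels"],160,160,260,240,6)
show("side_reader",s["pixels"],230,230,330,310,6)
print("T",at_z(d,(335,210.4),.096),at_z(d,(332.5,209),.108),at_z(d,(201.5,196.6),.158),at_z(d,(221.6,201.8),.181),at_z(d,(321.6,200.9),.07))
print("S",at_z(s,(281.9,252.4),.096),at_z(s,(259.3,150.3),.158),at_z(s,(257.5,150.8),.181),at_z(s,(286.4,253),.07))
for n,z in [("flask",0.),("tee",0),("caliper",0),("reader",0)]:
  print(n,[at_z(d,x[0],z).round(3) for x in lm("top",n)][:1],[at_z(s,x[0],z).round(3) for x in lm("side",n)][:1])
E
```

```text
T [ 0.50644676 -0.21593096  0.096     ] [ 0.5088787  -0.20680582  0.108     ] [0.5452352  0.17594722 0.158     ] [0.52438925 0.11591749 0.181     ] [ 0.5410044  -0.18076116  0.07      ]
S [ 0.52194478 -0.21060196  0.096     ] [0.54416472 0.16434832 0.158     ] [0.53156156 0.12426261 0.181     ] [ 0.53865971 -0.18880838  0.07      ]
flask [array([0.589, 0.414, 0.   ])] [array([0.582, 0.443, 0.   ])]
tee [array([ 0.592, -0.378,  0.   ])] [array([ 0.588, -0.394,  0.   ])]
caliper [array([ 0.739, -0.077,  0.   ])] [array([ 0.743, -0.067, -0.   ])]
reader [array([ 0.506, -0.212,  0.   ])] [array([ 0.329, -0.004, -0.   ])]
```

View pics/top_reader.png

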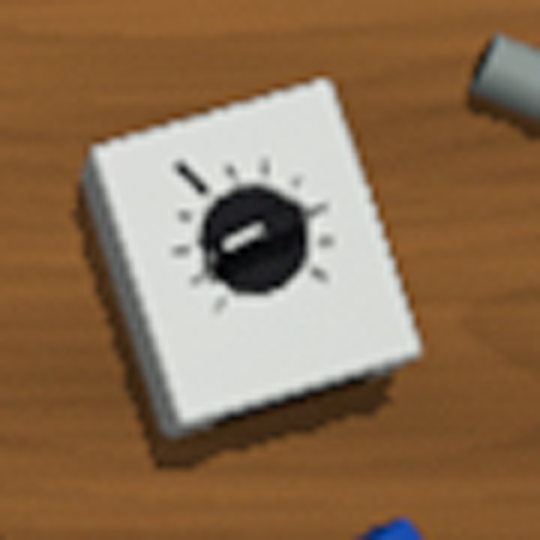

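View pics/top_valve.png

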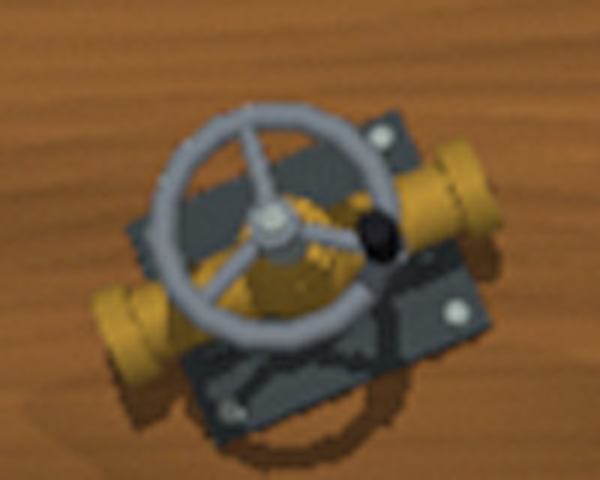

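View pics/side_reader.png

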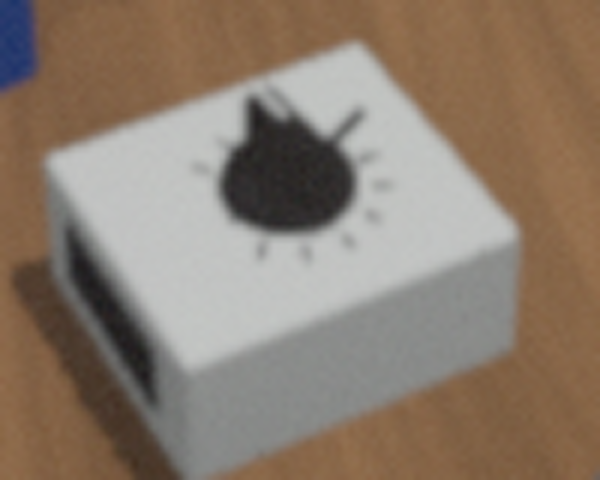

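The white reader is confirmed: top crop, long mark at crop (190,178), pointer line at about (243,237) pointing left. The other three are blue. Now moving above its dial.

```bash
python3 -m inch '{"linear":[[-15,-20,-17],[-40,-45,-45],[-70,-60,-78],[-100,-60,-111],[-130,-60,-145],[-163,-60,-182],[-196,-60,-218],[-230,-60,-255],[-264,-60,-292],[-300,-60,-325],[-340,-60,-350],[-380,-55,-375],[-420,-50,-400],[-460,-40,-425],[-500,-30,-450],[-540,-20,-475],[-580,-10,-500],[-620,0,-520],[-655,10,-540],[-676,20,-550]],"spin":[0.04,0.08,0.12,0.16,0.2,0.24,0.28,0.32,0.36,0.4,0.44,0.48,0.52,0.56,0.6,0.65,0.7,0.75,0.8,0.84]}' 0.3 40
python3 -m inch '{"linear":[[0,0,0],[0,0,0],[0,0,0]],"spin":[0,0,0]}'
cat > look.py <<'E'
import sys
from h import *
n=sys.argv[1]; d=read("wrist"); cv2.imwrite(f"pics/{n}.png",cv2.resize(d["pixels"],(768,576)))
s=r.get_state(); print(s["time_s"],s["tool_pos"],s["ee_rot"],s["force"],s["opening"])
for k,z in [("dial_grip",.096),("long_mark",.07),("wheel_hub",.158),("crank_mid",.181)]:
    for x in lm("wrist",k): print(k,x,at_z(d,x[0],z).round(4))
E
python3 look.py w1
```

```text
time_s: 3.85
tool_pos: [0.5093, -0.2135, 0.2192]
ee_rot: [-90.1, -0.0, 21.9]
force: [0.6, 0.9, 0.2]
opening: 0.0597
time_s: 4.15
tool_pos: [0.5097, -0.2078, 0.2196]
ee_rot: [-90.0, -0.0, 22.4]
force: [0.0, 0.3, 0.6]
opening: 0.0599
4.2 [ 0.5097788  -0.20762142  0.21971604] [-8.99779585e+01 -5.39669866e-02  2.23918210e+01] [-0.5408577  -0.30497745 -0.65995408] 0.05968228163805821
dial_grip ([256.9, 190.0], 0.72) [ 0.5098 -0.2075  0.096 ]
long_mark ([33.2, 112.5], 0.97) [ 0.3016 -0.224   0.07  ]
long_mark ([305.8, 165.8], 0.57) [ 0.5463 -0.1756  0.07  ]
```

View pics/w1.png

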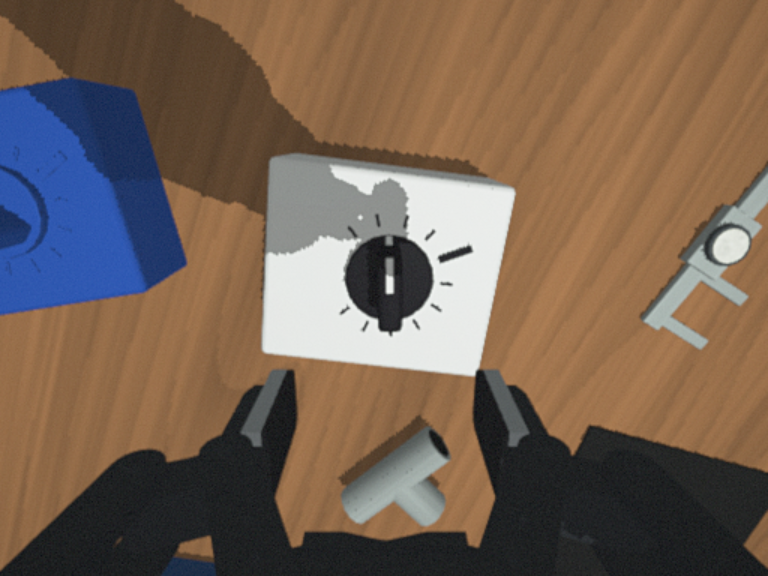

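The wrist picture shows the white reader. The bar is vertical in the image at (390,285), with the pointer up and already aligned between the jaws, and the long mark is at (456,254). Next I'll measure the angle.

```bash
python3 - <<'E'
from h import *
d=read("wrist"); im=d["pixels"]
show("w1z",im,200,110,340,240,5)
x=r.cut_out("wrist","dial"); 
for m in x[:2]: print(m["centre"],m["confidence"],m["mask"].sum())
g=cv2.cvtColor(im,cv2.COLOR_BGR2GRAY)
roi=np.zeros_like(g); roi[120:225,215:325]=1
m=((g<70)&(roi>0)).astype(np.uint8)
n,l,st,c=cv2.connectedComponentsWithStats(m)
for i in range(1,n):
    if st[i,4]>12: print(st[i],c[i],at_z(d,c[i],.07))
E
```

```text
[10.5, 142.3] 0.59 1576
[258.7, 184.5] 0.55 2820
[ 231  157   57   64 2451] [259.07139943 185.76540188] [ 0.51326703 -0.21112651  0.07      ]
[293 164  21  10  75] [303.17333333 168.28      ] [ 0.54509025 -0.17948421  0.07      ]
```

View pics/w1z.png

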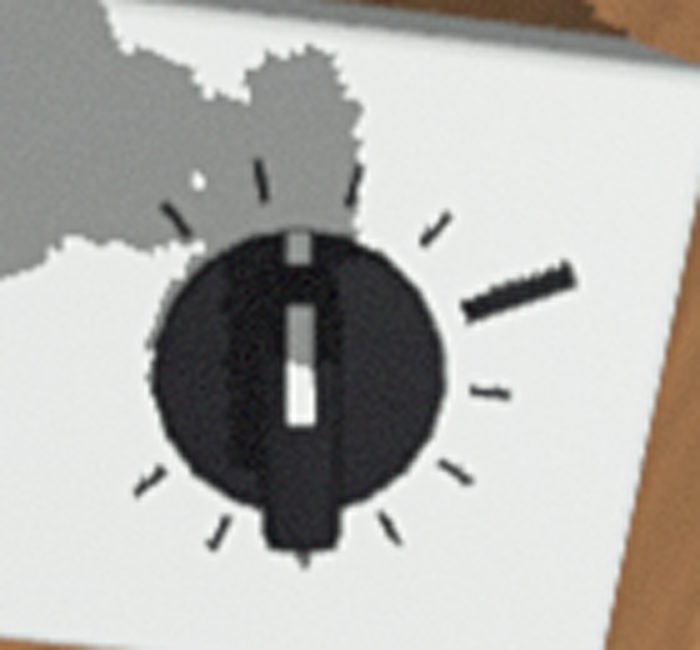

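```bash
python3 - <<'E'
from h import *
from scipy.optimize import least_squares
d=read("wrist")
M={0:(176,220),1:(261,180),2:(355,185),3:(436,229),5:(490,393),6:(456,472),7:(390,528),9:(219,533),10:(150,482)}
i=np.array(list(M)); P=np.array([at_z(d,(200+x/5-.4,110+y/5-.4),.07)[:2] for x,y in M.values()])
L=at_z(d,(303.17,168.28),.07)[:2]
def f(p): 
    a=p[3]-i*.4712; return (p[:2]+p[2]*np.c_[np.cos(a),np.sin(a)]-P).ravel()
q=least_squares(f,[.511,-.209,.04,2.5]); print(q.x, np.abs(f(q.x)).max())
print("long dir",np.degrees(np.arctan2(*(L-q.x[:2])[::-1])), np.degrees(q.x[3]-1.885), np.linalg.norm(L-q.x[:2]))
a=at_z(d,(200+300/5,110+240/5),.108)[:2]; b=at_z(d,(200+300/5,110+425/5),.108)[:2]
print(a,b,"pointer",np.degrees(np.arctan2(*(a-b)[::-1])),np.linalg.norm(a-b))
E
```

```text
[ 0.51252922 -0.20943086  0.0370594   2.62401192] 0.00022227508099426085
long dir 42.44024296767933 42.34226406243479 0.043796517339761136
[ 0.50012638 -0.17916344] [ 0.51216792 -0.20821173] pointer 112.51573123872582 0.03144522182119038
```

Scale fit: axis at (0.5125,-0.2094), long mark at 42.4°, pointer at 112.5°, so the turn needed is about 1.223 rad. Descending to grip the bar.

```bash
python3 -m inch '{"linear":[[1,15,-1],[2,45,-2],[2,75,-3],[2,105,-3],[2,122,-3],[2,129,-3],[2,129,-3]],"spin":[0,0,0,0,0,0,0]}'
python3 -m inch '{"linear":[[0,0,0],[0,0,0],[0,0,0],[0,0,0],[0,0,0],[0,0,0],[0,0,0],[0,0,0]],"spin":[0,0,0,0,0,0,0,0]}' 1 40
python3 look.py w2
```

```text
time_s: 5.25
tool_pos: [0.5117, -0.2111, 0.0895]
ee_rot: [-89.9, 0.1, 22.2]
force: [0.4, -0.5, -0.1]
opening: 0.06
time_s: 6.05
tool_pos: [0.514, -0.2114, 0.0916]
ee_rot: [-90.1, -0.2, 22.3]
force: [1.7, 1.4, 6.2]
opening: 0.013
6.1 [ 0.51400512 -0.21137484  0.09160947] [-90.10133999  -0.16653766  22.26123919] [2.78722082 0.84261936 5.81048388] 0.01317486756475145
dial_grip ([255.3, 262.6], 0.68) [ 0.5116 -0.2079  0.096 ]
long_mark ([333.1, 215.7], 0.89) [ 0.5457 -0.1794  0.07  ]
wheel_hub ([251.2, 200.4], 0.74) [ 0.4905 -0.1586  0.158 ]
```

View pics/w2.png

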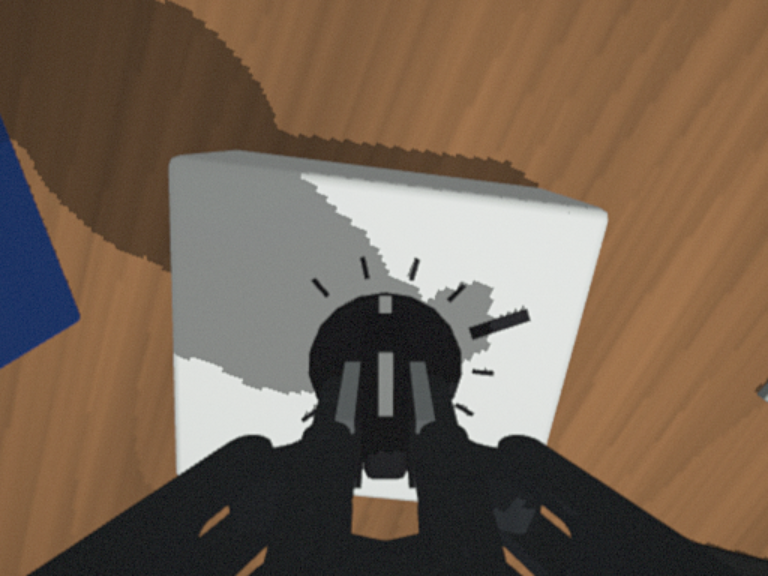

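The bar is held between the pads at 13 mm opening. There is a light upward contact of about 6 N, so I'll ease up 2 mm while turning.

```bash
python3 -m inch '{"linear":[[0,-2,0],[0,-2,0],[0,-2,0],[0,-2,0],[0,-2,0],[0,-2,0],[0,-2,0],[0,-2,0],[0,-2,0],[0,-2,0],[0,-2,0],[0,-2,0],[0,-2,0],[0,-2,0]],"spin":[0.05,0.15,0.27,0.39,0.51,0.63,0.75,0.87,0.99,1.1,1.18,1.22,1.22,1.22]}'
python3 look.py w3
python3 - <<'E'
from h import *
d=read("wrist"); show("w3z",d["pixels"],190,150,350,300,5)
E
```

```text
time_s: 7.7
tool_pos: [0.5115, -0.2107, 0.0917]
ee_rot: [-90.0, 0.1, -47.6]
force: [0.1, 1.4, -3.0]
opening: 0.0134
7.75 [ 0.51150009 -0.21068681  0.0916979 ] [-90.03243827   0.10390996 -47.59596207] [ 0.37656003  1.93149282 -4.46813936] 0.013549791504691022
dial_grip ([254.4, 264.2], 0.86) [ 0.5127 -0.2081  0.096 ]
long_mark ([259.6, 162.5], 0.91) [ 0.5468 -0.1803  0.07  ]
```

View pics/w3z.png

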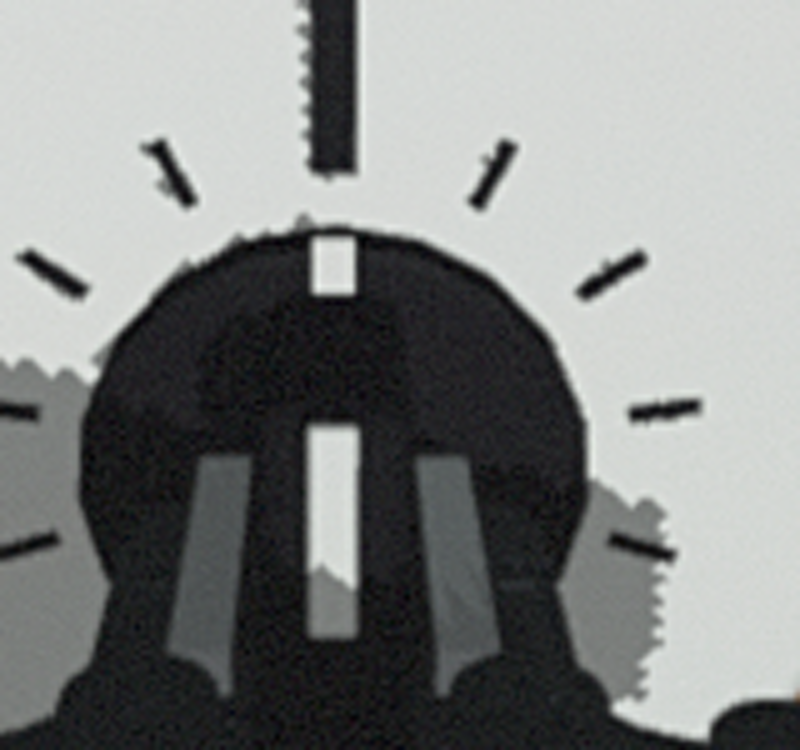

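The pointer line and its skirt line at crop (333,265) are aligned with the long mark at (333,100). Releasing and lifting straight up.

```bash
python3 -m inch '{"linear":[[0,0,0],[0,0,0],[0,0,0],[0,0,0],[0,0,0],[0,-15,0],[0,-45,0],[0,-85,0],[0,-120,0],[0,-120,0],[0,-120,0]],"spin":[0,0,0,0,0,0,0,0,0,0,0]}' 0.3
python3 look.py w4
python3 - <<'E'
from h import *
d=read("wrist"); show("w4z",d["pixels"],190,110,330,240,5)
E
```

```text
time_s: 9.1
tool_pos: [0.513, -0.2115, 0.214]
ee_rot: [-89.9, -0.1, -47.7]
force: [-0.3, 0.2, -0.5]
opening: 0.0598
9.15 [ 0.51208267 -0.21110648  0.21266412] [-8.99656870e+01 -4.10215124e-03 -4.76617360e+01] [-0.27220743 -0.55396512 -0.84748791] 0.059876046312626066
dial_grip ([141.2, 375.1], 0.79) [ 0.2784 -0.2591  0.096 ]
dial_grip ([254.4, 185.4], 0.7) [ 0.5159 -0.2065  0.096 ]
long_mark ([257.1, 130.8], 0.62) [ 0.5492 -0.1794  0.07  ]
```

View pics/w4z.png

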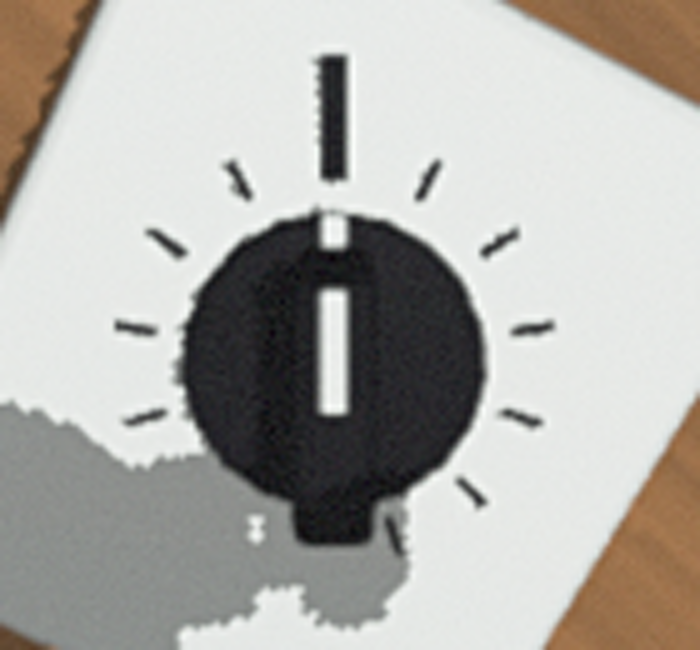

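The dial is right: pointer, skirt line and long mark are all at column 333. Moving to the valve.

```bash
python3 -m inch '{"linear":[[-5,-30,5],[-20,-60,22],[-45,-87,49],[-72,-87,78],[-100,-87,108],[-128,-87,138],[-156,-87,168],[-184,-87,198],[-210,-87,228],[-235,-87,255],[-252,-87,273],[-258,-87,281],[-258,-87,281],[-258,-87,281]],"spin":[-0.05,-0.13,-0.22,-0.32,-0.42,-0.52,-0.62,-0.72,-0.82,-0.92,-1.02,-1.09,-1.127,-1.127]}' 0.3
python3 look.py w5
```

```text
time_s: 10.8
tool_pos: [0.5459, 0.1688, 0.2982]
ee_rot: [-90.0, 0.1, 17.0]
force: [0.6, -0.5, -0.0]
opening: 0.0593
10.85 [0.54599248 0.16830153 0.29843732] [-90.0218629    0.09155621  16.84084775] [ 0.27431595  0.25529033 -0.27532595] 0.059842901022867025
dial_grip ([55.7, 258.1], 0.67) [ 0.3414 -0.0118  0.096 ]
dial_grip ([49.8, 59.7], 0.59) [0.3143 0.2153 0.096 ]
long_mark ([92.7, 232.8], 0.93) [0.3697 0.0198 0.07  ]
long_mark ([27.2, 357.6], 0.86) [ 0.3026 -0.2162  0.07  ]
long_mark ([191.8, 374.6], 0.58) [ 0.5467 -0.1759  0.07  ]
wheel_hub ([253.9, 184.4], 0.98) [0.543  0.1682 0.158 ]
crank_mid ([325.7, 320.2], 0.41) [0.6499 0.0614 0.181 ]
```

View pics/w5.png

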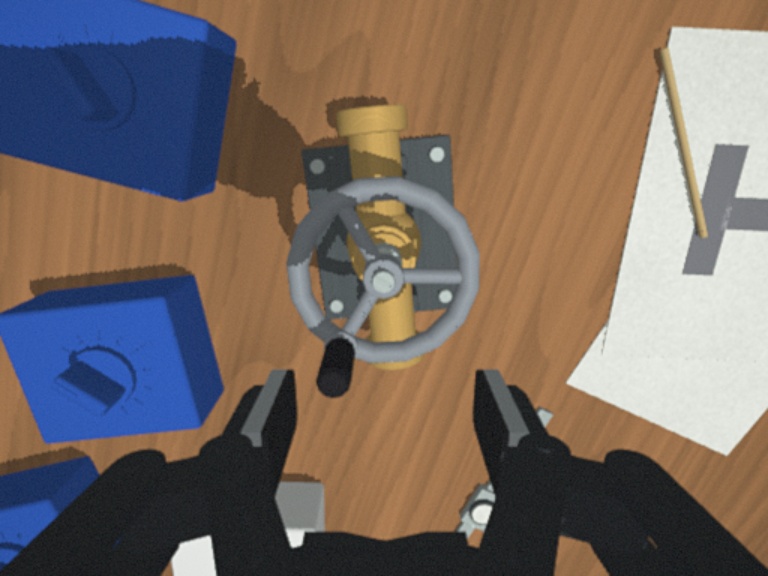

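The picture shows the hub at (383,281), the wheel rim spanning x 288–480 and y 178–362, and the crank handle with base at (342,343) and top at (332,382).

```bash
python3 - <<'E'
from h import *
from scipy.optimize import least_squares
d=read("wrist"); im=d["pixels"]
show("w5z",im,180,110,330,270,5)
g=cv2.cvtColor(im,cv2.COLOR_BGR2GRAY)
for p,z in [((383,281),.158),((384,270),.15),((332,380),.205),((337,364),.181)]: print(p,at_z(d,np.array(p)/1.5,z).round(4))
for n in ["crank_mid","valve"]:
  for m in r.cut_out("wrist",n)[:3]:
    ys,xs=np.where(m["mask"]); print(n,m["centre"],m["confidence"],len(xs),xs.min(),xs.max(),ys.min(),ys.max())
t=read("top")
print(lm("top","wheel_hub"),lm("top","crank_mid"))
E
```

```text
(383, 281) [0.5457 0.1649 0.158 ]
(384, 270) [0.5449 0.1697 0.15  ]
(332, 380) [0.5312 0.1156 0.205 ]
(337, 364) [0.5323 0.1133 0.181 ]
crank_mid [226.0, 246.1] 0.56 783 211 236 224 264
valve [248.2, 184.7] 0.63 7286 191 318 117 263
[([203.7, 192.8], 0.77)] [([222.5, 199.8], 0.42)]
```

View pics/w5z.png

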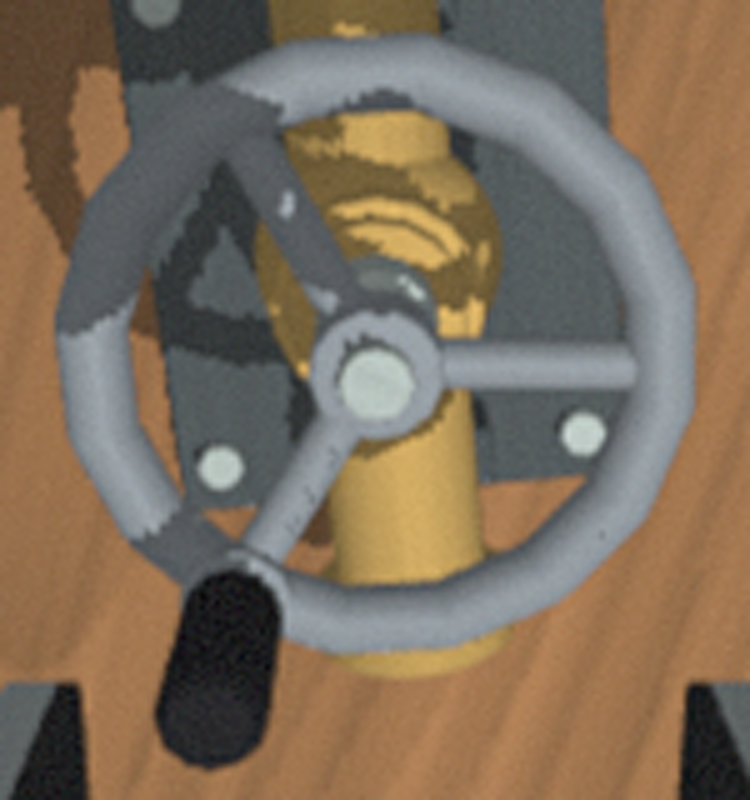

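```bash
python3 - <<'E'
from h import *
from scipy.optimize import least_squares
d=read("wrist")
# outer and inner edge points of rim (crop px)
pts=[(58,340),(693,330),(380,35),(400,652),(545,78),(640,165),(640,520),(560,595),(120,170)]
P=np.array([at_z(d,(180+x/5-.4,110+y/5-.4),.148)[:2] for x,y in pts])
q=least_squares(lambda p:np.hypot(*(P-p[:2]).T)-p[2],[.545,.168,.06]);print(q.x,q.fun.round(4))
c=at_z(d,(180+376/5-.4,110+383/5-.4),.158);print("hub",c)
for (x,y),z in [((212,722),.205),((235,610),.160)]:
    p=at_z(d,(180+x/5-.4,110+y/5-.4),z);print(p, np.linalg.norm(p[:2]-c[:2]), np.linalg.norm(p[:2]-q.x[:2]))
E
```

```text
[0.54514488 0.1672402  0.06116276] [ 0.0003 -0.0008  0.0002  0.0004  0.0005  0.0003  0.0001 -0.0002 -0.0008]
hub [0.54502026 0.16624464 0.158     ]
[0.53204485 0.1155176  0.205     ] 0.05236023325430113 0.053355771581993755
[0.53196021 0.11477485 0.16      ] 0.053100887404386635 0.05409665956994886
```

Hub is at about (0.545,0.1667) and the crank at about (0.532,0.1133), angle -104°. Descending on the handle and gripping.

```bash
python3 -m inch '{"linear":[[-8,0,-12],[-20,0,-32],[-28,5,-46],[-29,20,-48],[-29,55,-48],[-29,90,-48],[-29,115,-48],[-29,123,-48],[-29,123,-48],[-29,123,-48]],"spin":[0,0,0,0,0,0,0,0,0,0]}' 0.3 60
python3 look.py w6
python3 -m inch '{"linear":[[0,0,0],[0,0,0],[0,0,0],[0,0,0],[0,0,0],[0,0,0]],"spin":[0,0,0,0,0,0]}' 1 60
python3 look.py w7
```

```text
time_s: 12.4
tool_pos: [0.5333, 0.114, 0.1774]
ee_rot: [-90.0, -0.1, 16.9]
force: [-0.9, -0.4, 0.4]
opening: 0.0598
12.45 [0.53363068 0.11420819 0.17780997] [-90.00352765  -0.15205762  16.88182988] [ 0.61591847 -0.54064375  1.02144546] 0.059588801308335056
dial_grip ([256.9, 270.9], 0.53) [0.5493 0.0618 0.096 ]
long_mark ([51.6, 242.3], 0.7) [0.3753 0.0218 0.07  ]
wheel_hub ([308.1, 163.7], 0.6) [0.5444 0.1665 0.158 ]
crank_mid ([255.5, 271.4], 0.64) [0.5329 0.1126 0.181 ]
time_s: 13.25
tool_pos: [0.5325, 0.1141, 0.1766]
ee_rot: [-90.0, -0.0, 16.9]
force: [-1.4, -0.6, 5.2]
opening: 0.0183
13.3 [0.53251527 0.11416028 0.17661877] [-8.99993186e+01 -1.01130389e-02  1.69004470e+01] [-2.29430355 -1.38896324  4.86659842] 0.018170736468962213
long_mark ([46.8, 243.0], 0.94) [0.3708 0.0204 0.07  ]
wheel_hub ([309.4, 165.2], 0.77) [0.5443 0.1662 0.158 ]
crank_mid ([255.9, 270.5], 0.63) [0.532  0.1137 0.181 ]
crank_mid ([310.3, 164.0], 0.28) [0.5392 0.1707 0.181 ]
```

View pics/w7.png

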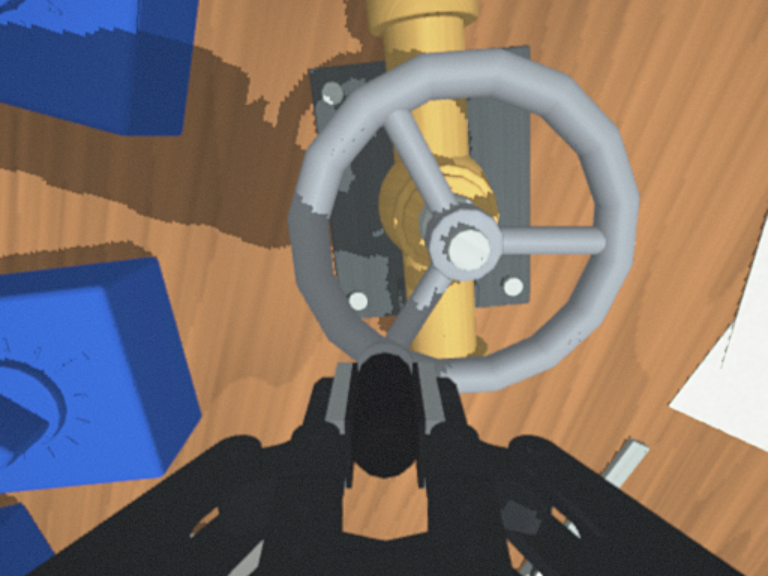

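The handle is gripped at 18 mm opening, with the hub visible at (468,247). I'll make a helper that prints circle rows in tool axes.

```bash
cat > circ.py <<'E'
import sys,numpy as np
# circ.py start_phi step n : rows (mm) relative to commanded point at start; P(-120)=start of grip
rr=54.5
P=lambda a: np.round(2*rr*np.array([np.cos(np.radians(a)),np.sin(np.radians(a))]))/2
s,st,n=map(float,sys.argv[1:])
print("["+",".join("[%g,0,%g]"%tuple(P(s+st*k)-P(s)) for k in range(1,int(n)+1))+"]")
E
cat > ang.py <<'E'
from h import *
s=r.get_state(); H=np.array([.5446,.1666]); v=s["tool_pos"][:2]-H; a=np.radians(16.9)
x,z=v@[np.cos(a),np.sin(a)],v@[-np.sin(a),np.cos(a)]
f=s["force"]; rad=v/np.linalg.norm(v); tan=np.array([-rad[1],rad[0]])
print("t %.2f phi %.2f rad %.4f Frad %.1f Ftan(acw+) %.1f Fz %.1f z %.4f yaw %.2f op %.4f"%(s["time_s"],np.degrees(np.arctan2(z,x)),np.linalg.norm(v),f[:2]@rad,f[:2]@tan,f[2],s["tool_pos"][2],s["ee_rot"][2],s["opening"]))
E
python3 ang.py; python3 circ.py -120 -6 9
```

```text
t 13.50 phi -119.84 rad 0.0538 Frad 0.9 Ftan(acw+) -0.8 Fz 5.6 z 0.1766 yaw 16.90 op 0.0185
[[-5,0,3],[-9.5,0,6.5],[-13.5,0,10.5],[-17,0,15],[-20,0,20],[-23,0,25],[-25,0,30],[-26.5,0,35.5],[-27,0,41.5]]
```

```bash
python3 -m inch '{"linear":[[-5,0,3],[-9.5,0,6.5],[-13.5,0,10.5],[-17,0,15],[-20,0,20],[-23,0,25],[-25,0,30],[-26.5,0,35.5],[-27,0,41.5]],"spin":[0,0,0,0,0,0,0,0,0]}'
python3 ang.py; python3 circ.py -174 -4 12
```

```text
time_s: 14.4
tool_pos: [0.4943, 0.1463, 0.1766]
ee_rot: [-90.0, 0.0, 16.9]
force: [0.3, -2.5, 7.8]
opening: 0.0181
t 14.40 phi -174.91 rad 0.0543 Frad 0.7 Ftan(acw+) 2.5 Fz 7.8 z 0.1766 yaw 16.90 op 0.0181
[[-0.5,0,3.5],[-0.5,0,7.5],[0,0,11],[0.5,0,15],[1,0,18.5],[2,0,22.5],[3.5,0,26],[5,0,29.5],[7,0,33],[9,0,36],[11,0,39],[13.5,0,42]]
```

```bash
python3 -m inch '{"linear":[[-0.5,0,3.5],[-0.5,0,7.5],[0,0,11]],"spin":[0,0,0]}' | head -0
python3 ang.py; python3 circ.py -186 -4 3;  python3 circ.py -198 -4 3; python3 circ.py -210 -4 3; python3 circ.py -222 -4 3; python3 circ.py -234 -4 3; python3 circ.py -246 -4 3
```

```text
t 14.70 phi 173.34 rad 0.0545 Frad -0.3 Ftan(acw+) 2.7 Fz 8.1 z 0.1766 yaw 16.92 op 0.0186
[[0.5,0,4],[1,0,7.5],[2,0,11.5]]
[[1.5,0,3.5],[3,0,7],[5,0,10.5]]
[[2,0,3],[4,0,6],[6.5,0,9]]
[[2.5,0,2.5],[5.5,0,5],[8.5,0,7.5]]
[[3,0,2],[6.5,0,4],[10,0,6]]
[[3.5,0,1],[7,0,2.5],[10.5,0,3.5]]Exception ignored on flushing sys.stdout:
BrokenPipeError: [Errno 32] Broken pipe
```

```bash
python3 -m inch '{"linear":[[0.5,0,4],[1,0,7.5],[2,0,11.5]],"spin":[0,0,0]}' >/dev/null
python3 ang.py
```

```text
t 15.00 phi 161.39 rad 0.0547 Frad -1.5 Ftan(acw+) 2.3 Fz 5.9 z 0.1766 yaw 16.90 op 0.0187
```

```bash
python3 -m inch '{"linear":[[1.5,0,3.5],[3,0,7],[5,0,10.5]],"spin":[0,0,0]}' >/dev/null
python3 ang.py
```

```text
t 15.30 phi 149.26 rad 0.0550 Frad 0.1 Ftan(acw+) 2.8 Fz 7.6 z 0.1765 yaw 16.90 op 0.0184
```

```bash
python3 -m inch '{"linear":[[2,0,3],[4,0,6],[6.5,0,9]],"spin":[0,0,0]}' >/dev/null
python3 ang.py
```

```text
t 15.60 phi 137.74 rad 0.0552 Frad -0.9 Ftan(acw+) 2.9 Fz 8.0 z 0.1766 yaw 16.90 op 0.0184
```

```bash
python3 -m inch '{"linear":[[2.5,0,2.5],[5.5,0,5],[8.5,0,7.5]],"spin":[0,0,0]}' >/dev/null
python3 ang.py
```

```text
t 15.90 phi 125.93 rad 0.0554 Frad -1.1 Ftan(acw+) 1.6 Fz 9.3 z 0.1766 yaw 16.92 op 0.0184
```

```bash
python3 circ.py -258 -4 3;  python3 circ.py -270 -4 3; python3 circ.py -282 -4 3; python3 circ.py -294 -4 3; python3 circ.py -306 -4 3; python3 circ.py -318 -4 3;python3 circ.py -330 -4 3;python3 circ.py -342 -4 3;python3 circ.py -354 -4 3;python3 circ.py -366 -4 3;python3 circ.py -378 -4 3;python3 circ.py -390 -4 3;python3 circ.py -402 -4 3
```

```text
[[4,0,0.5],[7.5,0,1],[11.5,0,1]]
[[4,0,0],[7.5,0,-0.5],[11.5,0,-1]]
[[3.5,0,-1],[7,0,-2.5],[10.5,0,-3.5]]
[[3.5,0,-2],[7,0,-4],[10,0,-6]]
[[3,0,-2.5],[6,0,-5],[8.5,0,-7.5]]
[[2.5,0,-3],[4.5,0,-6],[6.5,0,-9]]
[[2,0,-3.5],[3.5,0,-7],[5,0,-10.5]]
[[1,0,-4],[1.5,0,-7.5],[2,0,-11.5]]
[[0.5,0,-3.5],[0.5,0,-7.5],[0,0,-11]]
[[-0.5,0,-4],[-1,0,-7.5],[-2,0,-11.5]]
[[-1.5,0,-3.5],[-3,0,-7],[-5,0,-10]]
[[-2,0,-3.5],[-4,0,-6.5],[-6.5,0,-9.5]]
[[-2.5,0,-2.5],[-5.5,0,-5],[-8.5,0,-7.5]]
```

```bash
python3 -m inch '{"linear":[[3,0,2],[6.5,0,4],[10,0,6]],"spin":[0,0,0]}' >/dev/null
python3 ang.py
```

```text
t 16.20 phi 113.92 rad 0.0557 Frad -0.4 Ftan(acw+) 2.4 Fz 8.9 z 0.1766 yaw 16.92 op 0.0183
```

```bash
python3 -m inch '{"linear":[[3.5,0,1],[7,0,2.5],[10.5,0,3.5]],"spin":[0,0,0]}' >/dev/null
python3 ang.py
```

```text
t 16.50 phi 102.56 rad 0.0558 Frad -1.9 Ftan(acw+) 2.8 Fz 8.9 z 0.1766 yaw 16.93 op 0.0185
```

```bash
python3 -m inch '{"linear":[[4,0,0.5],[7.5,0,1],[11.5,0,1]],"spin":[0,0,0]}' >/dev/null
python3 ang.py
```

```text
t 16.80 phi 90.77 rad 0.0560 Frad -0.6 Ftan(acw+) 2.3 Fz 10.2 z 0.1766 yaw 16.94 op 0.0185
```

```bash
sleep 0.1; echo
python3 -m inch '{"linear":[[4,0,0],[7.5,0,-0.5],[11.5,0,-1]],"spin":[0,0,0]}' >/dev/null
python3 ang.py
```

```text
t 17.10 phi 79.02 rad 0.0561 Frad -1.1 Ftan(acw+) 2.2 Fz 8.7 z 0.1766 yaw 16.95 op 0.0187
```

```bash
python3 -m inch '{"linear":[[3.5,0,-1],[7,0,-2.5],[10.5,0,-3.5]],"spin":[0,0,0]}' >/dev/null
python3 ang.py
```

```text
t 17.40 phi 67.70 rad 0.0562 Frad -0.9 Ftan(acw+) 1.6 Fz 8.6 z 0.1766 yaw 16.97 op 0.0186
```

```bash
python3 -m inch '{"linear":[[3.5,0,-2],[7,0,-4],[10,0,-6]],"spin":[0,0,0]}' >/dev/null
python3 ang.py
```

```text
t 17.70 phi 55.87 rad 0.0562 Frad 0.9 Ftan(acw+) 3.4 Fz 6.8 z 0.1766 yaw 16.99 op 0.0187
```

```bash
python3 -m inch '{"linear":[[3,0,-2.5],[6,0,-5],[8.5,0,-7.5]],"spin":[0,0,0]}' >/dev/null
python3 ang.py
```

```text
t 18.00 phi 44.32 rad 0.0561 Frad 1.1 Ftan(acw+) 2.1 Fz 7.2 z 0.1766 yaw 16.99 op 0.0186
```

```bash
python3 -m inch '{"linear":[[2.5,0,-3],[4.5,0,-6],[6.5,0,-9]],"spin":[0,0,0]}' >/dev/null
python3 ang.py
```

```text
t 18.30 phi 33.08 rad 0.0560 Frad 1.4 Ftan(acw+) 2.4 Fz 6.6 z 0.1766 yaw 17.01 op 0.0184
```

```bash
python3 -m inch '{"linear":[[2,0,-3.5],[3.5,0,-7],[5,0,-10.5]],"spin":[0,0,0]}' >/dev/null
python3 ang.py
```

```text
t 18.60 phi 21.06 rad 0.0559 Frad -0.1 Ftan(acw+) 2.3 Fz 6.6 z 0.1766 yaw 17.01 op 0.0183
```

```bash
python3 -m inch '{"linear":[[1,0,-4],[1.5,0,-7.5],[2,0,-11.5]],"spin":[0,0,0]}' >/dev/null
python3 ang.py
```

```text
t 18.90 phi 8.46 rad 0.0557 Frad 4.8 Ftan(acw+) 3.4 Fz 3.9 z 0.1767 yaw 17.01 op 0.0183
```

```bash
python3 -m inch '{"linear":[[0.5,0,-3.5],[0.5,0,-7.5],[0,0,-11]],"spin":[0,0,0]}' >/dev/null
python3 ang.py
```

```text
t 19.20 phi 5.84 rad 0.0556 Frad 7.4 Ftan(acw+) 22.3 Fz 3.9 z 0.1767 yaw 17.29 op 0.0185
```

The wheel has reached the stop: tangential force rose to 22 N and the angle froze near 5.8°. Holding briefly to confirm.

```bash
python3 -m inch '{"linear":[[0,0,0],[0,0,0],[0,0,0]],"spin":[0,0,0]}'; python3 ang.py
python3 look.py w8; python3 ang.py
```

```text
time_s: 19.5
tool_pos: [0.5958, 0.1882, 0.1767]
ee_rot: [-89.4, -0.1, 17.3]
force: [-1.4, 19.3, 4.9]
opening: 0.0182
t 19.50 phi 6.00 rad 0.0556 Frad 6.2 Ftan(acw+) 18.3 Fz 4.9 z 0.1767 yaw 17.35 op 0.0182
19.55 [0.59580891 0.18823825 0.17669438] [-89.37062515  -0.12246784  17.34744706] [-1.51362628 19.48707933  5.11740258] 0.018045235736205305
wheel_hub ([155.2, 253.3], 0.85) [0.5428 0.168  0.158 ]
crank_mid ([257.0, 269.0], 0.92) [0.5956 0.1887 0.181 ]
t 19.75 phi 5.98 rad 0.0556 Frad 6.1 Ftan(acw+) 16.9 Fz 5.1 z 0.1767 yaw 17.35 op 0.0186
```

View pics/w8.png

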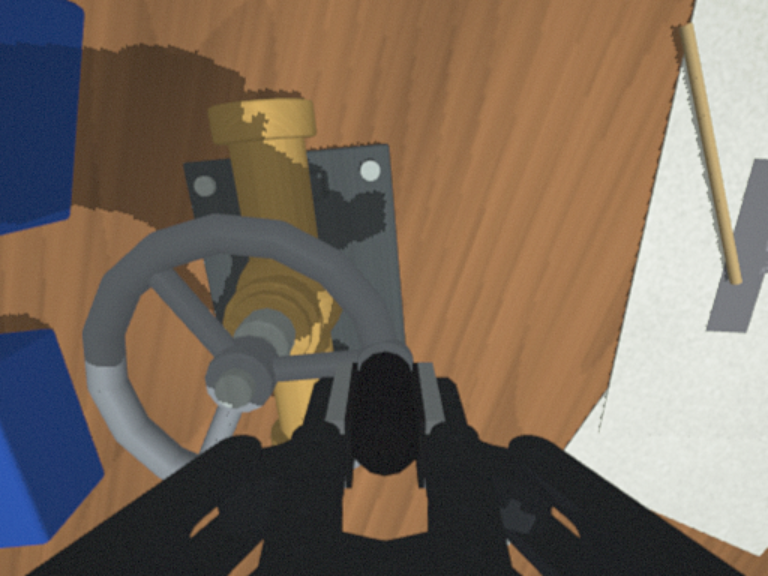

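The stop is confirmed: steady at phi 6.0° with about 17 N back-push. Reference image w8 has the hub at (233,385) and the handle at (385,412). Now opening anticlockwise by 720°, planned in three calls plus trims.

```bash
python3 circ.py -6 10 20; python3 circ.py 194 10 20;python3 circ.py 34 10 20; python3 circ.py 234 10 12
```

```text
[[0.5,0,9.5],[-1,0,18.5],[-4,0,27.5],[-9,0,36],[-15,0,43.5],[-22,0,49.5],[-30,0,54.5],[-39,0,58],[-48.5,0,59.5],[-58,0,60],[-67,0,58.5],[-76,0,55.5],[-84.5,0,50.5],[-92,0,44.5],[-98,0,37.5],[-103,0,29.5],[-106.5,0,20.5],[-108,0,11],[-108.5,0,1.5],[-107,0,-7.5]]
[[3,0,-9],[8,0,-17.5],[14,0,-25],[21,0,-31],[29,0,-36],[38,0,-39.5],[47.5,0,-41],[57,0,-41.5],[66,0,-40],[75,0,-37],[83.5,0,-32],[91,0,-26],[97,0,-19],[102,0,-11],[105.5,0,-2],[107,0,7.5],[107.5,0,17],[106,0,26],[103,0,35],[98,0,43.5]]
[[-6,0,7.5],[-13,0,13.5],[-21,0,18.5],[-30,0,22],[-39.5,0,23.5],[-49,0,24],[-58,0,22.5],[-67,0,19.5],[-75.5,0,14.5],[-83,0,8.5],[-89,0,1.5],[-94,0,-6.5],[-97.5,0,-15.5],[-99,0,-25],[-99.5,0,-34.5],[-98,0,-43.5],[-95,0,-52.5],[-90,0,-61],[-84,0,-68.5],[-77,0,-74.5]]
[[8,0,-5],[17,0,-8.5],[26.5,0,-10],[36,0,-10.5],[45,0,-9],[54,0,-6],[62.5,0,-1],[70,0,5],[76,0,12],[81,0,20],[84.5,0,29],[86,0,38.5]]
```

```bash
python3 -m inch '{"linear":[[0.5,0,9.5],[-1,0,18.5],[-4,0,27.5],[-9,0,36],[-15,0,43.5],[-22,0,49.5],[-30,0,54.5],[-39,0,58],[-48.5,0,59.5],[-58,0,60],[-67,0,58.5],[-76,0,55.5],[-84.5,0,50.5],[-92,0,44.5],[-98,0,37.5],[-103,0,29.5],[-106.5,0,20.5],[-108,0,11],[-108.5,0,1.5],[-107,0,-7.5]],"spin":[0,0,0,0,0,0,0,0,0,0,0,0,0,0,0,0,0,0,0,0]}'; python3 ang.py
```

```text
time_s: 21.75
tool_pos: [0.4976, 0.1395, 0.1766]
ee_rot: [-89.9, -0.0, 16.9]
force: [2.2, 4.5, 5.9]
opening: 0.0185
t 21.75 phi -166.92 rad 0.0542 Frad -4.2 Ftan(acw+) -2.8 Fz 5.9 z 0.1766 yaw 16.92 op 0.0185
```

```bash
python3 -m inch '{"linear":[[3,0,-9],[8,0,-17.5],[14,0,-25],[21,0,-31],[29,0,-36],[38,0,-39.5],[47.5,0,-41],[57,0,-41.5],[66,0,-40],[75,0,-37],[83.5,0,-32],[91,0,-26],[97,0,-19],[102,0,-11],[105.5,0,-2],[107,0,7.5],[107.5,0,17],[106,0,26],[103,0,35],[98,0,43.5]],"spin":[0,0,0,0,0,0,0,0,0,0,0,0,0,0,0,0,0,0,0,0]}'; python3 ang.py
```

```text
time_s: 23.75
tool_pos: [0.5805, 0.2095, 0.1767]
ee_rot: [-90.0, -0.2, 16.9]
force: [5.3, 2.7, 4.4]
opening: 0.0181
t 23.75 phi 33.24 rad 0.0559 Frad 5.5 Ftan(acw+) -2.3 Fz 4.4 z 0.1767 yaw 16.86 op 0.0181
```

```bash
python3 -m inch '{"linear":[[-6,0,7.5],[-13,0,13.5],[-21,0,18.5],[-30,0,22],[-39.5,0,23.5],[-49,0,24],[-58,0,22.5],[-67,0,19.5],[-75.5,0,14.5],[-83,0,8.5],[-89,0,1.5],[-94,0,-6.5],[-97.5,0,-15.5],[-99,0,-25],[-99.5,0,-34.5],[-98,0,-43.5],[-95,0,-52.5],[-90,0,-61],[-84,0,-68.5],[-77,0,-74.5]],"spin":[0,0,0,0,0,0,0,0,0,0,0,0,0,0,0,0,0,0,0,0]}'; python3 ang.py
```

```text
time_s: 25.75
tool_pos: [0.5261, 0.1159, 0.1766]
ee_rot: [-89.9, 0.1, 16.9]
force: [-1.8, 3.9, 9.2]
opening: 0.0182
t 25.75 phi -126.95 rad 0.0539 Frad -3.0 Ftan(acw+) -3.1 Fz 9.2 z 0.1766 yaw 16.91 op 0.0182
```

```bash
python3 -m inch '{"linear":[[8,0,-5],[17,0,-8.5],[26.5,0,-10],[36,0,-10.5],[45,0,-9],[54,0,-6],[62.5,0,-1],[70,0,5],[76,0,12],[81,0,20],[84.5,0,29],[86,0,36.5],[86.5,0,41],[86.5,0,44],[86.5,0,44],[86.5,0,44]],"spin":[0,0,0,0,0,0,0,0,0,0,0,0,0,0,0,0]}'; python3 ang.py
python3 look.py w9
```

```text
time_s: 27.35
tool_pos: [0.5979, 0.1822, 0.1767]
ee_rot: [-90.1, -0.1, 16.9]
force: [5.3, 0.8, 3.6]
opening: 0.0183
t 27.35 phi -0.54 rad 0.0555 Frad 5.3 Ftan(acw+) -0.8 Fz 3.6 z 0.1767 yaw 16.86 op 0.0183
27.4 [0.5978838  0.18220447 0.17666951] [-90.05208054  -0.1106273   16.85898128] [5.29419942 0.62905456 4.67484936] 0.018229570372356434
wheel_hub ([157.8, 245.6], 0.56) [0.5452 0.1673 0.158 ]
crank_mid ([257.3, 273.6], 0.93) [0.5985 0.1803 0.181 ]
```

View pics/w9.png

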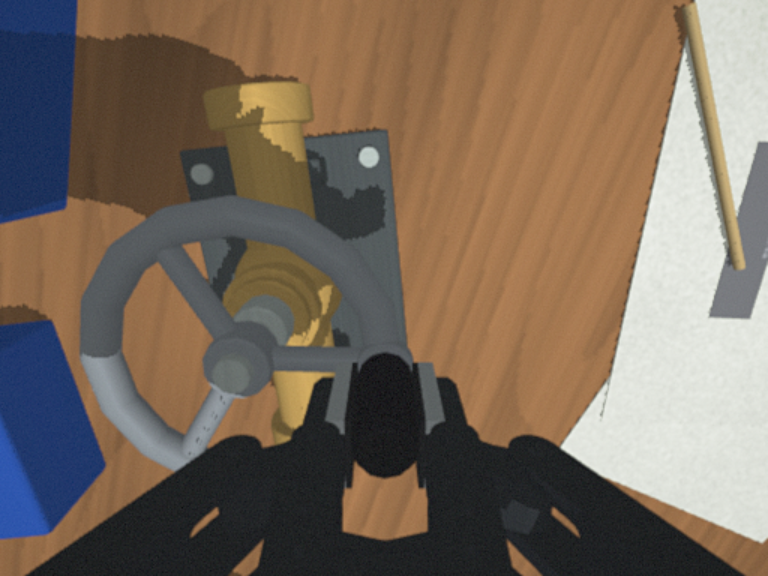

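Measured phi is -0.5° against the 6.0° target, so about 6.5 mm remain. Trimming.

```bash
python3 -m inch '{"linear":[[0,0,2],[0,0,4],[-0.5,0,5.5],[-0.5,0,6],[-0.5,0,6],[-0.5,0,6]],"spin":[0,0,0,0,0,0]}'; python3 ang.py
python3 look.py w10; python3 - <<'E'
import cv2,numpy as np
a=cv2.imread("pics/w8.png");b=cv2.imread("pics/w10.png")
cv2.imwrite("pics/cmp.png",np.hstack([a[180:500,60:450],b[180:500,60:450]]))
E
```

```text
time_s: 28.2
tool_pos: [0.596, 0.1877, 0.1767]
ee_rot: [-90.1, -0.2, 16.8]
force: [5.4, 1.8, 4.9]
opening: 0.0185
t 28.20 phi 5.36 rad 0.0556 Frad 5.7 Ftan(acw+) -0.4 Fz 4.9 z 0.1767 yaw 16.85 op 0.0185
28.25 [0.59604944 0.1876876  0.17668615] [-90.06317609  -0.15086723  16.84811398] [6.45008853 1.67111935 4.08258482] 0.018349899514433804
wheel_hub ([157.1, 254.7], 0.82) [0.5441 0.1671 0.158 ]
crank_mid ([257.9, 274.4], 0.81) [0.5971 0.1854 0.181 ]
```

View pics/cmp.png

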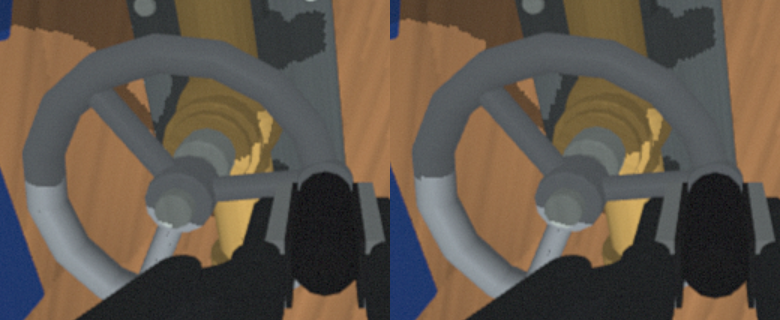

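```bash
python3 - <<'E'
from h import *
he=r.read_camera("wrist"); K=he["mtx"]; HE=he["hand_eye"]
poses={"w8":([0.59580891,0.18823825,0.17669438],[-89.37062515,-0.12246784,17.34744706]),"w9":([0.5978838,0.18220447,0.17666951],[-90.05208054,-0.1106273,16.85898128]),"w10":([0.59604944,0.1876876,0.17668615],[-90.06317609,-0.15086723,16.84811398])}
H=np.array([.5451,.1672]); out=[]
for n,(p,e) in poses.items():
    T=np.eye(4);T[:3,:3]=R.from_euler('xyz',e,degrees=True).as_matrix();T[:3,3]=p
    d={"mtx":K,"c2w":T@HE}; im=cv2.imread(f"pics/{n}.png")
    th=np.radians(np.arange(60,300,.25)); rr=np.arange(0.012,.064,.0005)
    mx=np.zeros((len(rr),len(th)),np.float32);my=mx.copy()
    for i,a in enumerate(rr):
        for j,t in enumerate(th):
            u=proj(d,[H[0]+a*np.cos(t),H[1]+a*np.sin(t),.149]); mx[i,j]=u[0]*1.5+.25; my[i,j]=u[1]*1.5+.25
    o=cv2.remap(im,mx,my,cv2.INTER_LINEAR); out.append(cv2.resize(o,(780,180)))
cv2.imwrite("pics/polar.png",np.vstack(out))
E
```

```text
(no output)
```

View pics/polar.png

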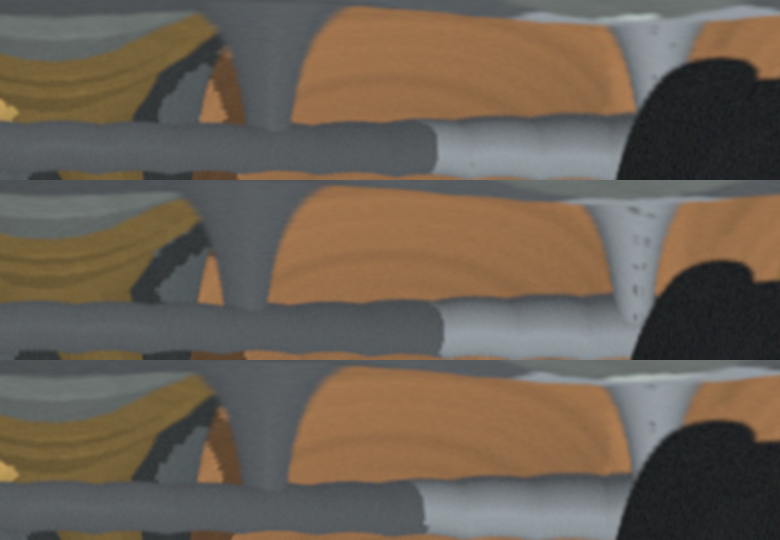

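The polar views (w8 at stop, w9, w10) show the spoke in w10 about 3 px, roughly 0.9°, short of the stop pose. Quantifying by edge.

```bash
cat > rot.py <<'E'
import sys
from h import *
he=r.read_camera("wrist"); K=he["mtx"]; HE=he["hand_eye"]
H=np.array([.5451,.1672])
def polar(im,p,e,s):
    T=np.eye(4);T[:3,:3]=R.from_euler('xyz',e,degrees=True).as_matrix();T[:3,3]=p
    d={"mtx":K,"c2w":T@HE}
    th=np.radians(np.arange(110,280,.1)); rr=np.arange(0.03,.047,.001)
    g=np.array([[proj(d,[H[0]+a*np.cos(t),H[1]+a*np.sin(t),.149]) for t in th] for a in rr]).astype(np.float32)
    g=g*s+(s-1)/2
    return cv2.remap(im,g[...,0],g[...,1],cv2.INTER_LINEAR).astype(float),np.degrees(th)
def edges(im,p,e,s):
    o,t=polar(im,p,e,s); sat=o[...,2]-o[...,0]   # red-blue: wood high, grey ~0
    res=[]
    for lo,hi,sg in [(135,165,1),(235,262,-1)]:
        k=(t>lo)&(t<hi); es=[]
        for row in sat:
            w=cv2.GaussianBlur(row.reshape(1,-1),(0,0),5)[0]; dd=np.gradient(w)*sg; dd[~k]=-9; es.append(t[dd.argmax()])
        res.append(np.array(es))
    return res
poses={"w8":([0.59580891,0.18823825,0.17669438],[-89.37062515,-0.12246784,17.34744706]),"w9":([0.5978838,0.18220447,0.17666951],[-90.05208054,-0.1106273,16.85898128]),"w10":([0.59604944,0.1876876,0.17668615],[-90.06317609,-0.15086723,16.84811398])}
E0={n:edges(cv2.imread(f"pics/{n}.png"),*q,1.5) for n,q in poses.items()}
T=T_tool(); s=r.get_state(); im=r.read_camera("wrist")["pixels"]
E0["now"]=edges(im,s["tool_pos"],s["ee_rot"],1)
for n in E0: print(n,[ (round(np.median(E0[n][i]-E0["w8"][i]),2),round(np.std(E0[n][i]-E0["w8"][i]),2)) for i in (0,1)])
E
python3 rot.py; python3 ang.py
```

```text
w8 [(np.float64(0.0), np.float64(0.0)), (np.float64(0.0), np.float64(0.0))]
w9 [(np.float64(-7.2), np.float64(0.11)), (np.float64(-7.2), np.float64(2.55))]
w10 [(np.float64(-1.1), np.float64(0.1)), (np.float64(-1.2), np.float64(2.25))]
now [(np.float64(-1.1), np.float64(0.09)), (np.float64(-1.2), np.float64(4.24))]
t 28.60 phi 5.40 rad 0.0556 Frad 5.5 Ftan(acw+) -1.7 Fz 4.0 z 0.1767 yaw 16.85 op 0.0184
```

```bash
python3 -m inch '{"linear":[[0,0,0.5],[0,0,1.2],[0,0,1.2],[0,0,1.2]],"spin":[0,0,0,0]}'; python3 ang.py
python3 rot.py; python3 ang.py
```

```text
time_s: 29.0
tool_pos: [0.5956, 0.1888, 0.1767]
ee_rot: [-90.1, -0.1, 16.8]
force: [6.0, 0.7, 5.2]
opening: 0.0185
t 29.00 phi 6.60 rad 0.0556 Frad 5.8 Ftan(acw+) -1.8 Fz 5.2 z 0.1767 yaw 16.85 op 0.0185
w8 [(np.float64(0.0), np.float64(0.0)), (np.float64(0.0), np.float64(0.0))]
w9 [(np.float64(-7.2), np.float64(0.11)), (np.float64(-7.2), np.float64(2.55))]
w10 [(np.float64(-1.1), np.float64(0.1)), (np.float64(-1.2), np.float64(2.25))]
now [(np.float64(0.1), np.float64(0.11)), (np.float64(0.0), np.float64(2.43))]
t 29.10 phi 6.55 rad 0.0556 Frad 5.8 Ftan(acw+) -2.0 Fz 4.4 z 0.1767 yaw 16.84 op 0.0186
```

The wheel now matches the stop pose within 0.1° in vision and 0.6° in TCP angle, two turns later. Holding still and doing a final check of the dial and bystanders.

```bash
python3 -m inch '{"linear":[[0,0,0],[0,0,0],[0,0,0],[0,0,0],[0,0,0]],"spin":[0,0,0,0,0]}'; python3 ang.py
python3 - <<'E'
from h import *
d=read("top"); s=read("side")
a=cv2.imread("pics/top0.png"); b=d["pixels"]; cv2.imwrite("pics/topend.png",b)
print("flask",lm("top","flask")[:1],"tee",lm("top","tee")[:1],"cal",lm("top","caliper")[:1])
cv2.imwrite("pics/end.png",np.hstack([cv2.resize(b,(400,300)),cv2.resize(b[170:260,290:410],(400,300),interpolation=cv2.INTER_CUBIC)]))
E
python3 rot.py | tail -1
```

```text
time_s: 29.6
tool_pos: [0.5956, 0.1887, 0.1767]
ee_rot: [-90.1, -0.1, 16.8]
force: [5.5, 0.9, 4.1]
opening: 0.0181
t 29.60 phi 6.56 rad 0.0556 Frad 5.4 Ftan(acw+) -1.4 Fz 4.1 z 0.1767 yaw 16.85 op 0.0181
flask [([134.8, 193.9], 0.65)] tee [([380.5, 188.2], 0.9)] cal [([283.7, 144.2], 0.96)]
now [(np.float64(0.1), np.float64(0.1)), (np.float64(0.0), np.float64(0.73))]
```

View pics/end.png

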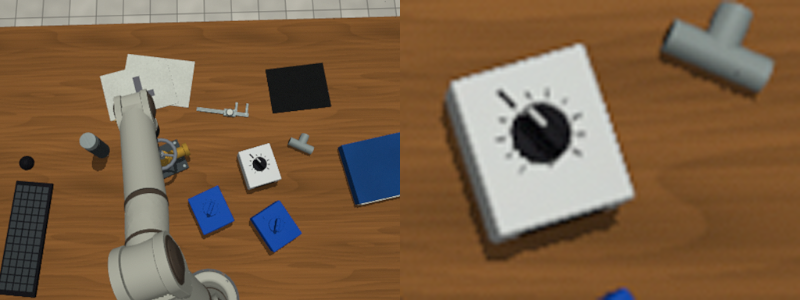

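The pointer is still on the long mark at (510,100) to (540,118), and the flask, tee and caliper are where they were. Handing in.

```bash
python3 -c "
from bench import r
print(r.job_done())"
```

```text
the job is handed in; nothing more can be done
None
```

I set the dial, closed the valve to its stop, opened it two full turns, and handed the job in at about 30 s with the crank handle still gripped.

- **Dial:** I turned the white reader's dial about 70° clockwise. The pointer line and the long mark lined up in the wrist picture after release, and still did in the final top view.
- **Valve:** I closed the wheel about 234° (4.1 rad) until it met the stop with about 20 N of back-push, then opened it 720°.
- **Last checks:** The two measures of the final wheel angle differ slightly. The picture comparison puts the wheel within 0.1° of its pose at the stop, while the gripper position reads about 0.6° past it. I trusted the picture, because the gripper was slightly tilted under load when I took the stop reading.
- **Final state:** The wheel held still under a 60 N grip (fingers 18 mm apart), with a wrist force of about 7 N.
- **Bystanders:** The flask and caliper were detected within about 2 pixels of their starting spots. The tee's detection shifted by 3–5 pixels, which I put down to detector noise: it looks unmoved, and the arm passed nowhere near it below 0.2 m.

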